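# Clamp a stack of slides in the sprung bench press

### The job

Put the stack of glass slides flat on the bed of the small press, lengthwise and centred under the raised arm, with its end pushed in to the back stop, and let go of it. Then press the arm down by its pad until the catch holds it, so that the slides stay clamped. Leave the flask, the round dish and the tissue pack where they are.

Things in the scene. Friction and masses are not known exactly. Their poses are not given: they have to be found in the camera images.
- slides_center (a point): Middle (half-way up) of the loose stack of pale glass microscope slides, one solid block 77 x 28 x 10 mm, about 40 g. Its x axis runs along the 77 mm length, z up. It lies flat on the table, left or right of the press.
- slides: The same stack of slides; origin at the centre of its underside, axes as slides_center.
- press: Grey bench press, fixed. Origin on its centre line at the table; x points from its open front to its back, y left, z up. Base plate x -90 to 100, y -45 to 45 mm, top (the bed) at z = 14 mm. Arm hinge pin along y at x = 75, z = 45 mm. Catch: dark sprung pawl at x 2 to 27, y -38 to -20 mm, up to z = 72 mm; it clicks over a pin on the arm's side.
- bed_mark (a point): Where the middle (half-way up) of the slides should end: on the press's centre line, 24.5 mm in front of its origin, 5 mm above the bed, axes as the press. The slides then touch the back stop, a steel block 32 mm wide whose front face is at press x = 14 mm and top at z = 26 mm.
- guard_edge (a point): Middle of the front lower edge of the level clear guard in an aluminium frame, 86 mm wide, underside 204 mm above the table, reaching from press x = -12 to 98 mm on two posts at the back (x = 92, y = -40, 40 mm). A tool held upright over the arm's pad strikes it: come from the front with the tool leaning back towards you, 25 to 30 degrees being enough.
- press_pad (a point): Middle of the top of the black ribbed pad, 30 x 28 mm, at the arm's free front end: in the arm, 105 mm in front of the hinge and 14.5 mm above its line. Raised: 95 mm above the table, 19 mm in front of the press origin, sloping up to the front by 0.35 rad. Arm level (joint 0.35): 59.5 mm above the table, 30 mm in front.
- press_arm (a joint): Angle of the arm, rad: 0 raised (a spring holds it there), 0.35 level, 0.41 the lower end of travel; grows as it is pressed. Pressed to 0.38 or more (pad some 39 mm down) the catch snaps over, and let go, the arm rests held at about 0.34; let go too early, it springs up. The pad takes 3 to 8 N. Once caught it stays.
- foot: Sprung rubber foot, 18 mm across, under the arm; origin on the arm 80 mm in front of the hinge. Raised, it leaves over 20 mm above the slides; with the arm caught it bears on slides lying on the bed with about 2 N.
- flask: Bystander: square white sample flask with a ribbed cap, 50 x 43 x 87 mm, upright; origin at the centre of its underside. Leave alone.
- petri: Bystander: round flat dish, 64 mm across, 14 mm high; origin at the centre of its underside. Leave alone.
- tissue: Bystander: flat pack of lens tissue, 70 x 110 x 18 mm; origin at the centre of its underside. Leave alone.

How it is judged:
By the outcome, as a careful person would: the job done as asked, in the order asked, and still so for the second after the job is handed in, with the robot touching nothing.
It also fails if it takes over 58 s, if anything falls off the work surface, if the arm or the gripper's body presses on something with over 40 N, if the wrist force passes 120 N, or if a joint passes its speed limit or range.

### The arm

A 6-joint arm with a two-finger parallel gripper is mounted at the origin on a cart in front of the work surface, level with it; the furniture and walls round the work are solid. World frame = base frame: x ahead of the robot, y to its left, z up, the work surface at z = 0. Lengths are in mm, angles in rad, forces in N, time in s.
With the tool pointing down it reaches from about 300 to 775 mm from the base axis. Payload 14.6 kg.
Tool frame: the origin (TCP) lies between the finger pads; the fingertips stand 8 mm ahead of it and the grasp point (between the pads) lies 11 mm behind it; z points along the fingers, y is the direction in which the jaws open and shut (so a half turn about z gives the same grasp; the last joint's range is limited). The gripper opens to 94 mm and grips with 3 to 60 N. Pads are 16 mm wide; open, the fingers measure 119 mm over their backs; the gripper's body (75 mm by 177 mm) begins 78 mm behind the grasp point.
Start: joints at [-0.067, 0.3, 1.521, -0, 1.321, -0.067], TCP at [549.99, -0.002, 213.446] pointing down, gripper open.
Joint ranges: [-3.03, 3.03], [-0.79, 2.21], [0.23, 2.52], [-1.04, 4.18], [0, 3.07], [-2.55, 2.55]. Speed limits (rad/s): [2.22, 2.22, 2.57, 3.14, 3.14, 3.14].

### API

Orientations are given as [roll, pitch, yaw] about the fixed x, y, z axes, in that order (R = Rz(yaw) Ry(pitch) Rx(roll)).
In Python, from cell import manip, cams, models gives the robot as it stands. The module is installed in compiled form; this text tells all that it offers.
- The arm moves only by the shell command python3 -m pendant 'ROWS' [OPENING] [FORCE]. ROWS is JSON, a list that holds one entry, the list of rows, each a list of 4 numbers: the shift along the tool's x, y, z in cm, then the turn about the tool's z in rad. In form: [[[x, y, z, roll], ...]]. A call has 1 to 5 rows; each row is the pose to reach, as a shift and turn from the pose commanded when the call began, along the tool's axes at that moment; what a row does not reach only later rows make up. A row lasts 1/10 s, in which the tool goes at most 50 mm and 8.59 degrees, less where a joint would pass 70% of its speed; a pose out of reach is approached as far as the arm can. A call with a gripper value outside its range is refused whole. OPENING is the opening, from -1 (shut) to 1 (fully open), so that 0 is half open, set as the call begins (- or left out, the last holds). The fingers move at their own pace and stop on an object; FORCE is the grip in N (left out, the last holds). Time passes only in rows, so rows that repeat a pose let the fingers close. It gives the time, the measured TCP pose, the force and the opening at its end, in the units of the state.
- manip.read_state(): the state, without advancing time (a new reading comes with each control period).
- cams.camera(name): name is "scene" or "side" or "wrist"; returns a dict with "frame" (480x640x3 uint8, red, green, blue), "K" (3x3 intrinsics, pixels), "D" ([k1, k2, p1, p2, k3] as OpenCV has them; the pictures are not rectified), "pose" (4x4, takes a point from camera to world coordinates). Camera axes: x right, y down, z forward; pixel columns grow to the right and rows downward; lengths in mm; the calibration is good to about 2 mm. A picture is of the moment at which its call begins. There is no depth.
- manip.sign_off(): hands the job in, once; it reports no verdict.
Trained networks look in the newest picture that a camera, given by its name, has taken for a name from the list of things; names that differ only in an ending like _2 or _b are one class to them, and where a whole thing is asked for, a point or a joint stands for the part that bears it (a point fixed in the world has none). Each returns a list of dicts, best first, with "score" (0 to 1); they miss things now and then, are a little off and sometimes report something else, mostly with a low value. They report only what shows in the picture. A call takes as long as a camera call.
- models.regions_of(camera, name): "pixels" (480x640 bool, what is visible of it) and "point" ([column, row] in pixels, amid what is visible of it).
The state is a dict: "clock": time; "joints": joint angles; "qd": joint speeds; "effort": joint torques, N m; "eef_pos": TCP position; "eef_rot": TCP orientation; "wrist_force": force on the tool from outside, world axes, zero at the start; "moment": the same for the moment, N m; "finger_gap": finger opening in mm.
Only numpy, scipy, OpenCV 4.12 (cv2) and the standard library are available. Lean on these libraries where they do the work, as an engineer would, in place of code of your own. Each camera call takes 0.05 s, during which the arm holds its last target.

## Working session

There is one attempt and no reset: what is moved stays moved. The work goes in short steps, Python scripts to look and compute and a shell command to move; the robot and the scene stay as the last step left them, time stands still between calls to the robot, and variables do not carry over. Pictures are saved under pics/ and viewed, and the job is handed in when it is done.

```bash
mkdir -p pics; ls; cat > h.py <<'E'
import numpy as np, cv2
from cell import manip, cams, models
from scipy.spatial.transform import Rotation as Rn
def snap(name,fn):
    c=cams.camera(name); cv2.imwrite('pics/'+fn,c['frame'][:,:,::-1]); return c
def ray(c,uv):
    p=cv2.undistortPoints(np.array([[uv]],float),np.array(c['K']),np.array(c['D']))[0,0]
    T=np.array(c['pose']); d=T[:3,:3]@np.array([p[0],p[1],1]); return T[:3,3],d/np.linalg.norm(d)
def onz(c,uv,z):
    o,d=ray(c,uv); return o+d*(z-o[2])/d[2]
def proj(c,P):
    T=np.linalg.inv(np.array(c['pose'])); r=cv2.Rodrigues(T[:3,:3])[0]
    return cv2.projectPoints(np.array(P,float).reshape(-1,1,3),r,T[:3,3],np.array(c['K']),np.array(c['D']))[0][:,0]
E
python3 - <<'E'
from h import *
print(manip.read_state())
for n in ['scene','side','wrist']:
    c=snap(n,n+'0.png'); print(n,np.round(c['pose'],3).tolist(),np.array(c['K']).tolist())
    for t in ['slides','press','press_pad','flask','petri','tissue','foot','guard_edge']:
        r=models.regions_of(n,t); print(t,[(round(x['score'],2),np.round(x['point']).tolist(),int(x['pixels'].sum())) for x in r[:3]])
E
```

```text
pics
{'clock': 0.0, 'joints': array([-6.66164661e-02,  3.00489878e-01,  1.52160033e+00,  2.19774019e-06,
        1.32070865e+00, -6.65677880e-02]), 'qd': array([-0.00021248, -0.0001537 , -0.00217066, -0.0003344 ,  0.00016502,
        0.00075128]), 'effort': array([-1.53750298e-03, -5.31805658e+01, -3.52735734e+01,  7.07558286e-02,
        2.43994006e-02, -4.79655944e-05]), 'eef_pos': array([5.49735757e+02, 6.19973106e-03, 2.12867889e+02]), 'eef_rot': array([-3.14038927e+00, -8.23586936e-05,  1.57074705e+00]), 'wrist_force': array([ 0.07492414, -0.13087023,  0.32312357]), 'moment': array([ 0.02846858, -0.01674371, -0.02482057]), 'finger_gap': 94.25835251854996}
scene [[0.891, -0.182, 0.416, 151.469], [-0.454, -0.401, 0.796, -901.013], [0.022, -0.898, -0.44, 636.569], [0.0, 0.0, 0.0, 1.0]] [[519.9724674828598, 0.0, 320.92404157753424], [0.0, 519.9724674828598, 245.19078369834227], [0.0, 0.0, 1.0]]
slides [(0.51, [236.0, 265.0], 252)]
press [(0.61, [325.0, 269.0], 3754)]
press_pad [(0.69, [312.0, 261.0], 399)]
flask [(0.68, [439.0, 326.0], 1060)]
petri [(0.62, [328.0, 248.0], 187)]
tiss
[... 542 characters left out ...]
[229.0, 352.0], 199)]
tissue [(0.74, [362.0, 241.0], 846)]
foot [(0.61, [314.0, 295.0], 621), (0.5, [322.0, 303.0], 33)]
guard_edge [(0.79, [291.0, 291.0], 4474)]
wrist [[1.0, 0.0, 0.001, 548.074], [0.001, -0.974, -0.227, 66.727], [0.001, 0.227, -0.974, 384.621], [0.0, 0.0, 0.0, 1.0]] [[408.03494143944926, 0.0, 319.31744926034605], [0.0, 408.03494143944926, 240.60781644517178], [0.0, 0.0, 1.0]]
slides []
press [(0.75, [512.0, 134.0], 53518)]
press_pad [(0.61, [410.0, 135.0], 3070)]
flask [(0.64, [492.0, 434.0], 46)]
petri [(0.77, [566.0, 3.0], 380)]
tissue [(0.57, [318.0, 417.0], 3151), (0.4, [410.0, 132.0], 3240)]
foot [(0.4, [416.0, 136.0], 3154)]
guard_edge [(0.85, [508.0, 137.0], 53328)]
```

View pics/scene0.png

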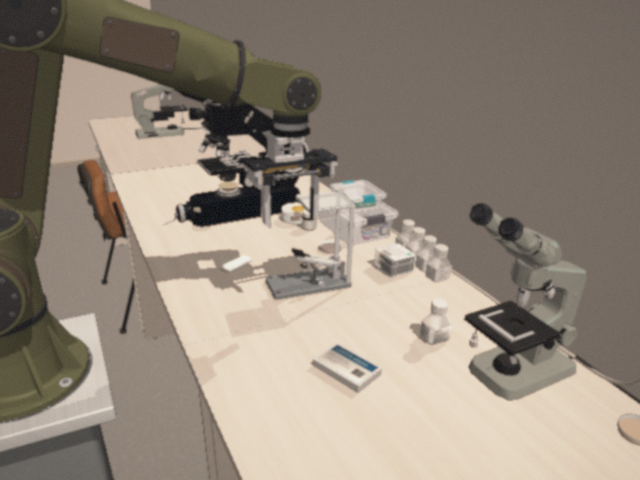

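View pics/side0.png

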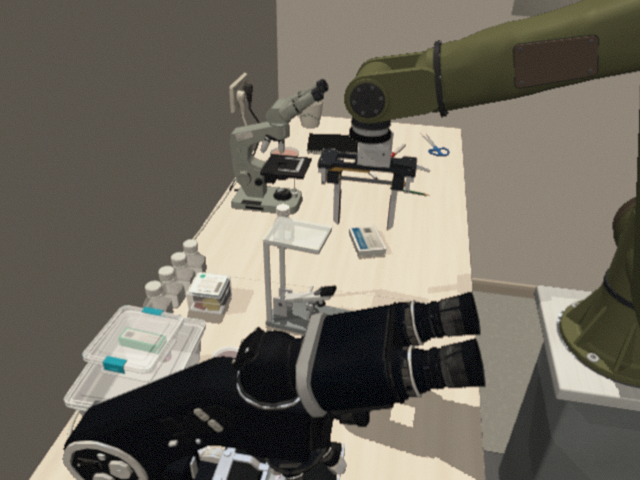

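View pics/wrist0.png

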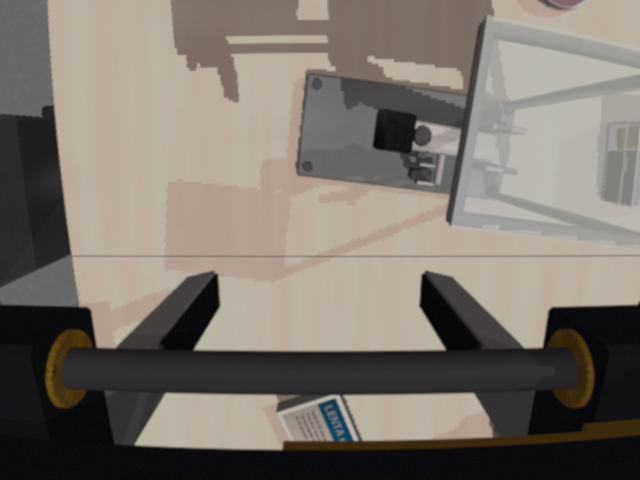

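The scene picture shows the slides as a pale block near (236,264) left of the press (310,275); the tissue at (347,367) and the flask at (437,322) are to the right. The wrist picture shows the press base with its front corners near (308,72) and (298,175), and the black pad at (395,131).

```bash
python3 - <<'E'
from h import *
c=snap('wrist','w1.png')
for uv in [(308,72),(298,175)]: print('front corner',onz(c,uv,14))
f=cv2.resize(c['frame'][50:250,280:520],None,fx=3,fy=3,interpolation=cv2.INTER_CUBIC); cv2.imwrite('pics/w1z.png',f[:,:,::-1])
c=snap('scene','s1.png')
r=models.regions_of('scene','slides')
m=r[0]['pixels'].astype(np.uint8); 
pts=np.argwhere(m)[:,::-1]
P=np.array([onz(c,p,10)[:2] for p in pts.astype(float)])
print('slides',P.mean(0),cv2.minAreaRect(P.astype(np.float32)), onz(c,r[0]['point'],5))
for t in ['petri','flask','tissue']:
    for x in models.regions_of('scene',t)[:1]: print(t,x['score'],onz(c,x['point'],10))
f=cv2.resize(c['frame'][220:320,200:400],None,fx=4,fy=4,interpolation=cv2.INTER_CUBIC); cv2.imwrite('pics/s1z.png',f[:,:,::-1])
E
```

```text
front corner [538.71039206 129.95359059  14.        ]
front corner [529.32067022  41.10332989  14.        ]
slides [504.16754456 231.69446496] ((505.2850646972656, 231.93617248535156), (90.08917236328125, 41.43266296386719), 26.139209747314453) [500.92742431 239.1150235    5.        ]
petri 0.46 [758.39604125 213.73397922  10.        ]
flask 0.65 [ 798.04273455 -210.1663818    10.        ]
tissue 0.72 [ 557.81944605 -243.64366396   10.        ]
```

View pics/w1z.png

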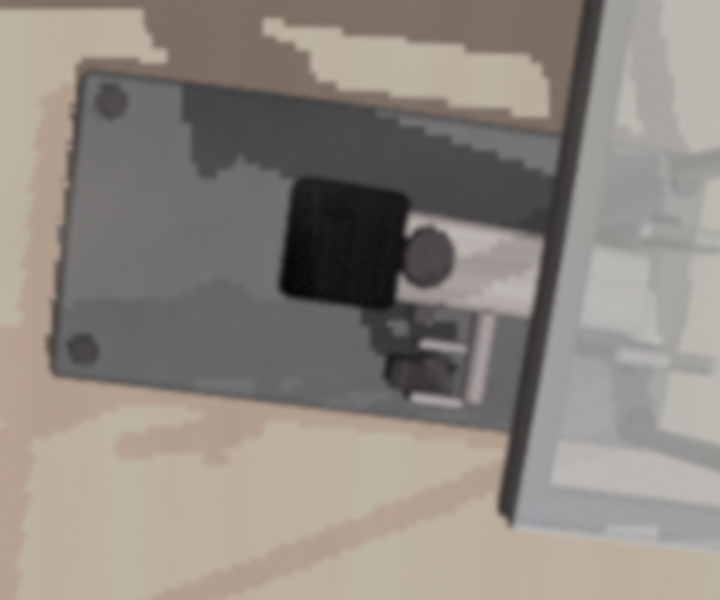

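View pics/s1z.png

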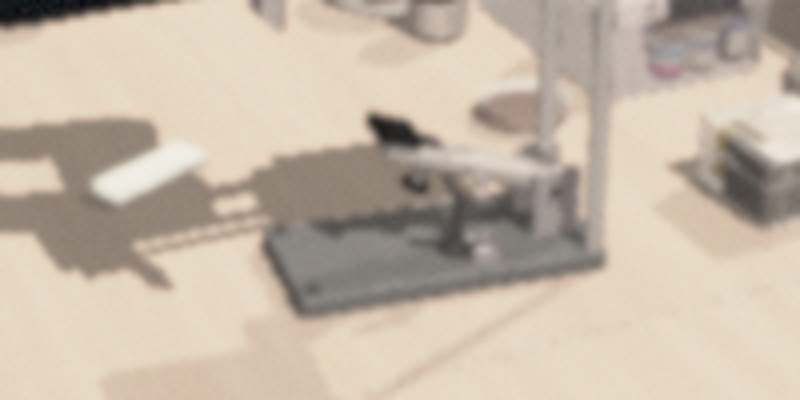

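```bash
python3 -m pendant '[[[3.6,-2,-1.6,0],[7.3,-4,-3.3,0],[11,-6,-5,0],[11,-6,-5,0],[11,-6,-5,0]]]'
python3 - <<'E'
from h import *
c=snap('wrist','w2.png')
for t in ['slides','press','petri','press_pad']:
    r=models.regions_of('wrist',t); print(t,[(round(x['score'],2),np.round(x['point']).tolist(),int(x['pixels'].sum())) for x in r[:3]])
    if t=='slides' and r:
        m=r[0]['pixels']; P=np.array([onz(c,p,10)[:2] for p in np.argwhere(m)[:,::-1].astype(float)])
        print(P.mean(0),cv2.minAreaRect(P.astype(np.float32)))
E
```

```text
clock: 2.15
eef_pos: [489.9, 110.4, 263.7]
eef_rot: [3.141, 0.0, 1.572]
wrist_force: [0.4, -0.1, 0.5]
finger_gap: 94.1
slides [(0.64, [333.0, 80.0], 2143), (0.34, [477.0, 263.0], 2684)]
[504.14345907 241.22296438] ((504.4905700683594, 241.27969360351562), (77.73670959472656, 28.330852508544922), 25.86994743347168)
press [(0.89, [494.0, 257.0], 21840)]
petri [(0.6, [586.0, 105.0], 2930)]
press_pad [(0.68, [474.0, 261.0], 2492)]
```

View pics/w2.png

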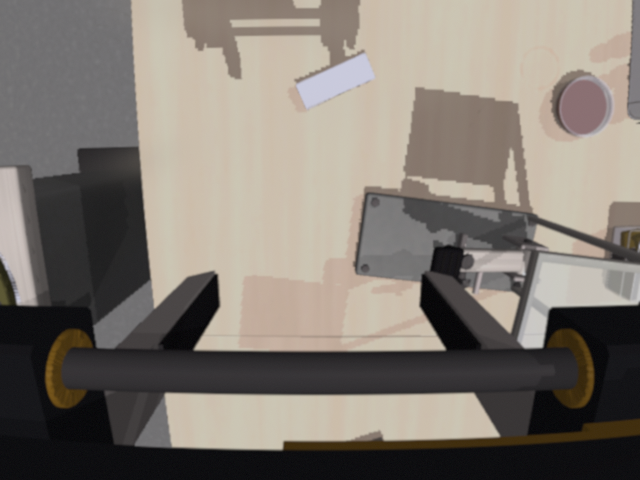

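The wrist picture shows the slides at (335,80), tilted about 26°, matching the mask's 77.7 x 28.3 mm rectangle. The press front corners are near (366,190) and (357,270).

```bash
python3 - <<'E'
from h import *
c=cams.camera('wrist'); 
z=cv2.resize(c['frame'][170:300,340:560],None,fx=3.6,fy=3.6,interpolation=cv2.INTER_CUBIC); cv2.imwrite('pics/w2z.png',z[:,:,::-1])
for z,uvs in [(14,[(366,190),(357,270),(530,213)])]:
    for uv in uvs: print(uv,onz(c,uv,z))
# candidate press pose overlay
o=np.array([623.5,76.1]); 
for yaw in [-0.105,-0.115,-0.125]:
    R=np.array([[np.cos(yaw),-np.sin(yaw)],[np.sin(yaw),np.cos(yaw)]])
    fm=np.array([534,85.5]); o=fm+R@[90,0]
    L=[(-90,45,14),(-90,-45,14),(100,45,14),(0,45,14)]
    print(yaw,o,proj(c,[list(o+R@np.array(l[:2]))+[l[2]] for l in L]).round(1).tolist())
E
```

```text
(366, 190) [536.66793158 131.45429205  14.        ]
(357, 270) [529.07738025  45.46433694  14.        ]
(530, 213) [713.76653605 108.08681906  14.        ]
-0.105 [623.50433065  76.06735481] [[368.0, 191.2], [357.1, 274.2], [542.5, 211.0], [453.0, 200.6]]
-0.115 [623.40553059  75.17279804] [[368.4, 191.2], [356.7, 274.1], [542.5, 212.8], [453.2, 201.5]]
-0.125 [623.29779005  74.279274  ] [[368.8, 191.3], [356.3, 274.1], [542.5, 214.6], [453.5, 202.4]]
```

View pics/w2z.png

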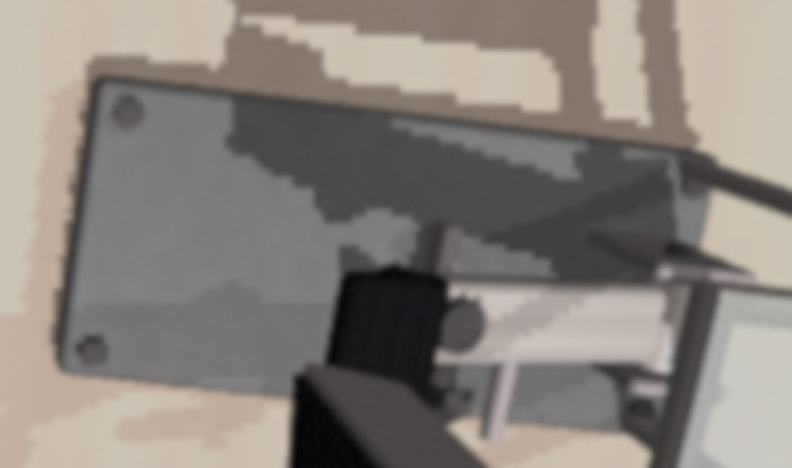

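```bash
python3 - <<'E'
from h import *
from scipy.optimize import least_squares
c=cams.camera('wrist')
obs=np.array([(367,191.3),(356.5,273.8),(539,213.5)]); L=np.array([(-90,45),(-90,-45),(100,45)],float)
W=np.array([onz(c,u,14)[:2] for u in obs]); print(W)
def f(p):
    R=np.array([[np.cos(p[2]),-np.sin(p[2])],[np.sin(p[2]),np.cos(p[2])]]); return ((L@R.T+p[:2])-W).ravel()
r=least_squares(f,[623,75,-.1]); print(r.x,r.fun.round(1))
E
```

```text
[[537.75892616 130.22639913]
 [528.66390427  41.26769388]
 [724.13424585 107.73330274]]
[ 6.21609386e+02  7.50980147e+01 -1.15684501e-01] [-0.4 -0.  -1.6 -0.5  2.   0.5]
```

```bash
python3 - <<'E'
from h import *
c=snap('scene','s2.png')
for uv in [(190,222),(300,205),(220,222),(140,215)]: print(uv,onz(c,uv,0).round())
T=[(480,350,350),(480,320,350),(560,320,350)]
print(proj(c,T))
E
python3 -m pendant '[[[4,-0.2,0,-0.13],[8,-0.4,0,-0.27],[12,-0.7,0,-0.4],[12,-0.7,0,-0.53],[12,-0.7,0,-0.67]]]'
```

```text
(190, 222) [464. 559.   0.]
(300, 205) [828. 548.   0.]
(220, 222) [547. 521.   0.]
(140, 215) [335. 677.   0.]
[[205.62416487 120.59949177]
 [209.03803305 123.1648741 ]
 [240.86183569 120.24535467]]
clock: 3.05
eef_pos: [482.8, 230.9, 263.0]
eef_rot: [-3.141, -0.0, 2.248]
wrist_force: [-0.2, 0.1, 0.3]
finger_gap: 94.2
```

View pics/s2.png

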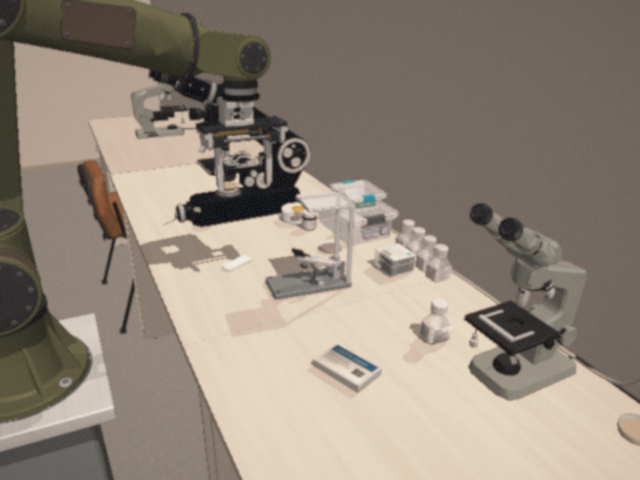

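The scene picture confirms the big microscope's base is at y > 500 mm, so there's room over the slides.

```bash
python3 -m pendant '[[[0,0,0,-0.14],[0,0,0,-0.28],[0,0,0,-0.42],[0,0,0,-0.56],[0,0,0,-0.68]]]'; python3 -m pendant '[[[0,0,2,-0.14],[0,0,6,-0.28],[0,0,10,-0.42],[0,0,14,-0.56],[0,0,16,-0.67]]]' -0.2
python3 - <<'E'
from h import *
c=snap('wrist','w3.png')
r=models.regions_of('wrist','slides'); print([(round(x['score'],2),np.round(x['point']).tolist(),int(x['pixels'].sum())) for x in r[:3]])
if r:
    P=np.array([onz(c,p,10)[:2] for p in np.argwhere(r[0]['pixels'])[:,::-1].astype(float)])
    print(P.mean(0),cv2.minAreaRect(P.astype(np.float32)))
s=manip.read_state(); print(s['joints'].round(3),s['eef_pos'],s['eef_rot'],s['finger_gap'])
E
```

```text
clock: 3.55
eef_pos: [483.1, 229.8, 263.3]
eef_rot: [-3.141, -0.0, 2.926]
wrist_force: [0.4, 0.4, 0.1]
finger_gap: 94.0
clock: 4.05
eef_pos: [481.8, 229.2, 100.1]
eef_rot: [3.141, -0.004, -2.687]
wrist_force: [1.2, 0.1, 0.5]
finger_gap: 57.2
[(0.71, [320.0, 282.0], 4347)]
[501.80750661 240.95711265] ((503.0627746582031, 241.65847778320312), (78.06731414794922, 27.285579681396484), 24.22864532470703)
[ 0.376  0.388  1.683 -0.     1.076 -1.646] [481.78795834 229.26336103 100.70080446] [ 3.141239   -0.00516075 -2.69100853] 49.618748235848514
```

View pics/w3.png

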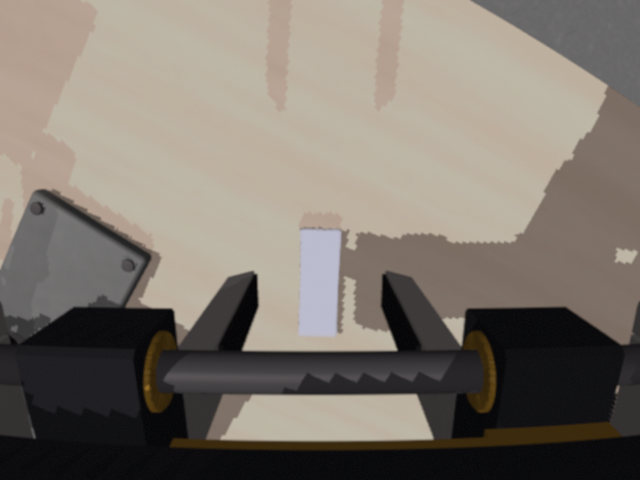

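The picture shows the slides at (320,282), squarely between the fingers and aligned with them.

```bash
python3 -m pendant '[[[0,0,3,0],[0,0,6,0],[0,0,8,0],[0,0,8,0],[0,0,8,0]]]'
python3 - <<'E'
from h import *
s=manip.read_state(); print(s['eef_pos'],s['eef_rot'],s['finger_gap'],s['wrist_force'])
E
```

```text
clock: 4.65
eef_pos: [483.8, 230.2, 24.9]
eef_rot: [-3.141, 0.001, -2.694]
wrist_force: [-0.2, 0.0, 0.7]
finger_gap: 38.0
[483.80845725 230.22290272  24.94548554] [-3.14148300e+00  1.44248142e-03 -2.69448395e+00] 37.9938907745937 [-0.17303854  0.02995733  0.7010992 ]
```

```bash
python3 -m pendant '[[[0,0,0.7,0],[0,0,1.3,0],[0,0,1.3,0],[0,0,1.3,0]]]'; python3 -m pendant '[[[0,0,0,0],[0,0,0,0],[0,0,0,0],[0,0,0,0],[0,0,0,0]]]' -1 15
python3 -m pendant '[[[0,0,-1,0],[0,0,-3,0],[0,0,-6,0],[0,0,-9,0],[0,0,-9,0]]]'
python3 - <<'E'
from h import *
c=snap('wrist','w4.png')
s=manip.read_state(); print(s['eef_pos'],s['eef_rot'],s['finger_gap'],s['wrist_force'])
E
```

```text
clock: 5.05
eef_pos: [483.0, 230.0, 10.6]
eef_rot: [3.142, 0.0, -2.693]
wrist_force: [-0.2, -0.2, 0.5]
finger_gap: 37.7
clock: 5.55
eef_pos: [483.1, 230.1, 10.7]
eef_rot: [-3.142, 0.0, -2.692]
wrist_force: [-0.6, 1.0, 3.4]
finger_gap: 26.6
clock: 6.05
eef_pos: [484.6, 230.7, 104.8]
eef_rot: [-3.141, 0.006, -2.692]
wrist_force: [-0.1, 0.3, -1.1]
finger_gap: 26.6
[483.74675076 230.28834322 102.51878604] [-3.14130678  0.00354269 -2.69235978] 26.53926755653528 [ 0.02096071  0.50099583 -1.16628265]
```

View pics/w4.png

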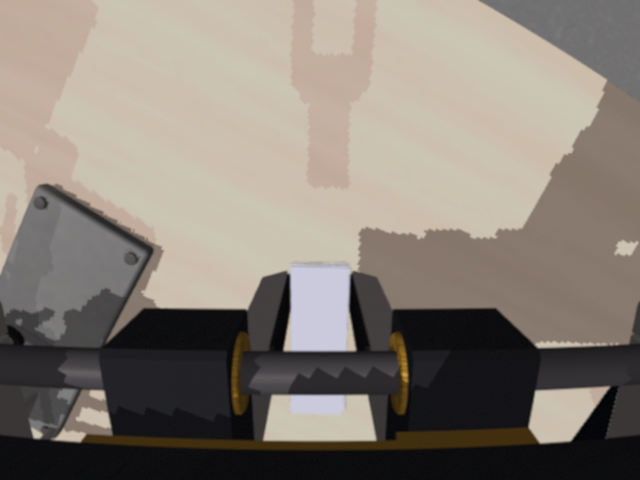

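```bash
python3 - <<'E'
from h import *
c=cams.camera('wrist'); s=manip.read_state(); print(s['eef_pos'])
R=Rn.from_euler('xyz',s['eef_rot']).as_matrix()
for uv in [(290,266),(350,266),(320,266)]:
    p=onz(c,uv,s['eef_pos'][2]-0.6); print(uv,(R.T@(p-s['eef_pos'])).round(1))
E
python3 -m pendant '[[[1,-3.5,0,0.12],[2,-7,0,0.24],[3,-10.5,0,0.36],[4,-13.8,0,0.48],[4,-13.8,0,0.563]]]'
python3 -m pendant '[[[0,0,0,0],[0,0,0,0]]]'
python3 - <<'E'
from h import *
c=snap('wrist','w5.png'); snap('scene','s5.png')
c=cams.camera('wrist'); s=manip.read_state(); print(s['eef_pos'],s['eef_rot'])
E
```

```text
[483.07790395 230.01817346 101.02074165]
(290, 266) [ 13.7 -11.    0.6]
(350, 266) [13.7 15.5  0.6]
(320, 266) [13.7  2.3  0.6]
clock: 6.65
eef_pos: [506.6, 85.1, 99.3]
eef_rot: [-3.141, -0.002, 3.02]
wrist_force: [0.6, 1.3, -1.1]
finger_gap: 26.6
clock: 6.85
eef_pos: [506.5, 88.6, 99.7]
eef_rot: [-3.141, -0.001, 3.031]
wrist_force: [-0.5, 0.5, -0.1]
finger_gap: 26.8
[506.63656824  88.89398733 100.15167138] [-3.14146528e+00 -5.77958447e-04  3.03040298e+00]
```

View pics/w5.png

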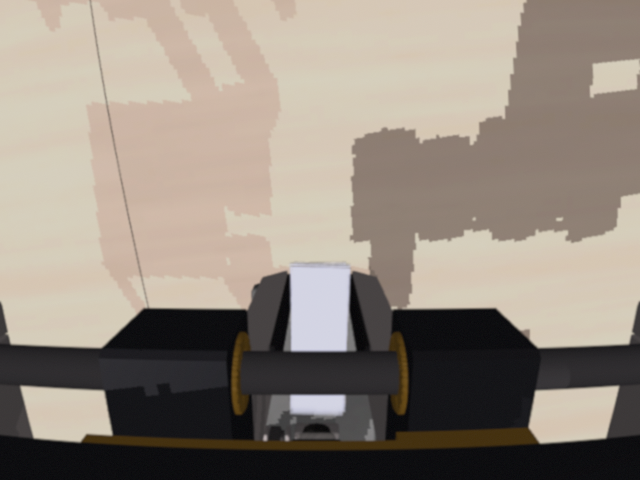

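View pics/s5.png

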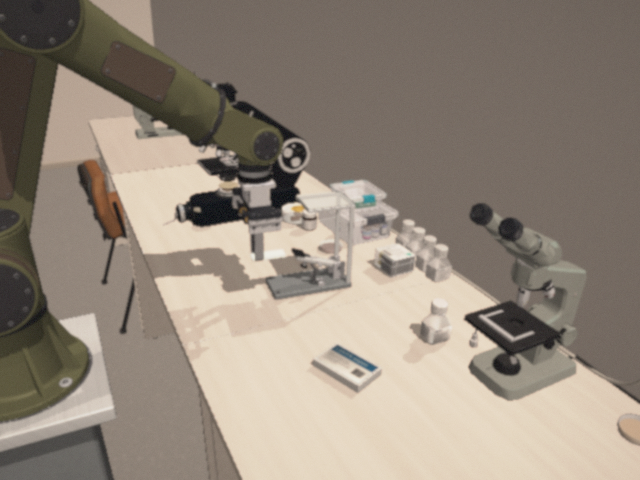

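The wrist picture shows the slides held at (320,340), between the fingers. In the scene picture they're held in front of the press at about (265,253).

```bash
python3 - <<'E'
from h import *
for i in range(2):
    c=cams.camera('wrist'); s=manip.read_state()
    T=np.eye(4);T[:3,:3]=Rn.from_euler('xyz',s['eef_rot']).as_matrix();T[:3,3]=s['eef_pos']
    print((np.linalg.inv(T)@np.array(c['pose'])).round(4).tolist(), s['eef_pos'],s['eef_rot'])
print(c['D'])
f=c['frame']
# slide edges at row 300, tips
for row in (280,300,320): print(row,f[row,240:400,0].tolist()[::2])
E
```

```text
[[0.0009, -0.9736, -0.2283, 67.5274], [1.0, 0.0008, 0.0007, 1.0698], [-0.0005, -0.2283, 0.9736, -171.1057], [0.0, 0.0, 0.0, 1.0]] [506.69021612  88.85472905 100.22562955] [-3.14152762e+00 -4.14051049e-04  3.02996182e+00]
[[0.001, -0.9736, -0.2283, 67.5328], [1.0, 0.0008, 0.0007, 1.1093], [-0.0005, -0.2283, 0.9736, -171.1199], [0.0, 0.0, 0.0, 1.0]] [506.74439823  88.76976366 100.30537487] [-3.14154918e+00 -2.47889398e-04  3.02952288e+00]
[-0.0944072  0.         0.         0.         0.       ]
280 [202, 201, 203, 202, 202, 202, 203, 203, 204, 202, 150, 74, 71, 71, 72, 70, 71, 71, 71, 72, 72, 72, 69, 37, 24, 136, 207, 211, 211, 211, 211, 212, 210, 211, 211, 211, 211, 212, 212, 211, 211, 212, 211, 211, 212, 211, 212, 212, 211, 212, 211, 211, 211, 210, 190, 88, 21, 59, 71, 72, 71, 72, 71, 72, 71, 71, 71, 71, 73, 108, 139, 140, 140, 140, 141, 141, 139, 140, 141, 140]
300 [203, 204, 204, 204, 204, 187, 91, 71, 72, 72, 71, 71, 71, 71, 71, 72, 71, 71, 71, 71, 58, 16, 11, 9, 18, 123, 205, 212, 211, 212, 210, 211, 211, 211, 212, 211, 211, 211, 212, 212, 211, 211, 212, 212, 211, 212, 211, 211, 212, 212, 212, 212, 211, 207, 166, 48, 7, 9, 10, 40, 68, 72, 72, 71, 71, 71, 72, 71, 72, 71, 71, 71, 72, 79, 123, 142, 142, 141, 142, 142]
320 [12, 10, 11, 20, 60, 71, 72, 71, 70, 71, 71, 72, 72, 71, 70, 72, 72, 68, 33, 9, 10, 10, 9, 14, 74, 153, 208, 211, 211, 212, 212, 211, 211, 212, 211, 211, 212, 211, 211, 211, 212, 211, 211, 212, 211, 211, 212, 212, 212, 211, 211, 212, 211, 199, 149, 97, 20, 12, 9, 9, 10, 21, 57, 71, 70, 72, 70, 72, 72, 71, 72, 71, 72, 71, 72, 67, 32, 12, 12, 12]
```

```bash
python3 -m pendant '[[[0,-0.13,2.4,0],[0,-0.13,4.8,0],[0,-0.13,7.1,0],[0,-0.13,7.1,0],[0,-0.13,7.1,0]]]'; python3 -m pendant '[[[-1.2,0,0,0],[-2.5,0,0,0],[-3.5,0,0,0],[-3.5,0,0,0],[-3.5,0,0,0]]]'
python3 - <<'E'
from h import *
c=snap('wrist','w6.png'); d=snap('scene','s6.png'); e=snap('side','d6.png')
z=[cv2.resize(d['frame'][220:320,230:380],(400,266),interpolation=cv2.INTER_CUBIC),cv2.resize(e['frame'][240:350,240:400],(400,275),interpolation=cv2.INTER_CUBIC)]
z=[cv2.resize(i,(400,270)) for i in z]
cv2.imwrite('pics/z6.png',np.hstack(z)[:,:,::-1])
s=manip.read_state(); print(s['eef_pos'],s['eef_rot'],s['wrist_force'],s['finger_gap'])
E
```

```text
clock: 7.6
eef_pos: [506.9, 87.2, 29.9]
eef_rot: [-3.142, -0.0, 3.029]
wrist_force: [-0.0, 0.8, 0.0]
finger_gap: 27.0
clock: 8.1
eef_pos: [541.4, 83.1, 29.8]
eef_rot: [3.142, 0.0, 3.028]
wrist_force: [-0.4, -0.1, -0.7]
finger_gap: 26.9
[541.13560073  83.14573912  29.59412963] [-3.14157556e+00 -1.43247610e-04  3.02797638e+00] [ 0.99853123  0.52003042 -1.23476997] 26.417148332301423
```

View pics/z6.png

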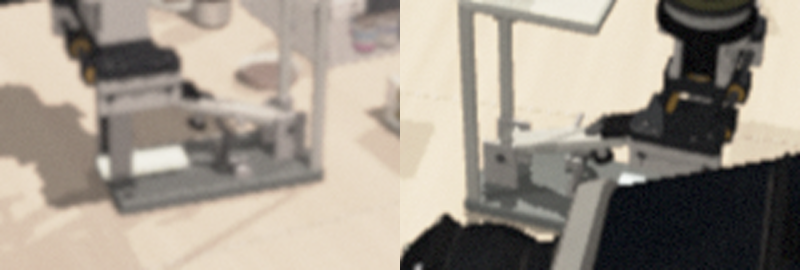

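View pics/w6.png

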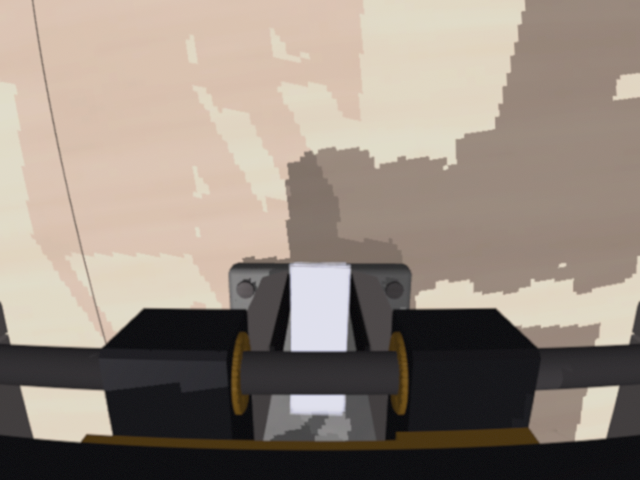

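The wrist picture shows the press front corners at columns 230 and 411 and the slides at 290 to 349, so the two are centred on each other to within half a millimetre.

```bash
python3 - <<'E'
from h import *
c=cams.camera('wrist'); s=manip.read_state(); f=c['frame'].astype(int)
print(f[255:285,320,0].tolist()); print(f[255:285,270,0].tolist(),f[255:285,370,0].tolist()); print(f[290,220:240,0].tolist(),f[290,400:420,0].tolist())
R=Rn.from_euler('xyz',s['eef_rot']).as_matrix()
for uv,z in [((320,264.5),29),((250,266),14),((390,266),14),((320,412),29)]:
    p=onz(c,uv,z); print(uv,p.round(1),(R.T@(p-s['eef_pos'])).round(1))
E
```

```text
[128, 128, 128, 128, 127, 126, 127, 140, 159, 174, 186, 195, 205, 219, 223, 223, 224, 224, 223, 223, 223, 223, 223, 223, 223, 223, 223, 223, 223, 223]
[217, 215, 200, 161, 133, 128, 129, 119, 95, 64, 49, 48, 49, 56, 65, 69, 69, 70, 72, 74, 75, 77, 76, 77, 77, 77, 78, 76, 77, 78] [128, 128, 128, 128, 129, 128, 128, 127, 115, 81, 54, 48, 48, 50, 55, 61, 66, 71, 74, 77, 77, 77, 76, 77, 77, 78, 78, 77, 76, 77]
[217, 219, 218, 218, 218, 218, 218, 211, 188, 151, 125, 121, 127, 132, 132, 124, 109, 101, 98, 98] [59, 59, 62, 70, 78, 84, 83, 81, 78, 80, 100, 132, 149, 153, 152, 152, 152, 153, 154, 158]
(320, 264.5) [525.   86.5  29. ] [16.5  1.5  0.6]
(250, 266) [526.4  52.6  14. ] [ 11.2 -32.   15.6]
(390, 266) [534.  119.2  14. ] [11.3 35.  15.6]
(320, 412) [599.8  78.   29. ] [-58.8   1.6   0.6]
```

```bash
python3 -m pendant '[[[-1.2,0,0,0],[-2.4,0,0,0],[-2.7,0,0,0],[-2.7,0,0,0]]]'; python3 -m pendant '[[[0,0,0.2,0],[0,0,0.4,0],[0,0,0.5,0],[0,0,0.5,0],[0,0,0.5,0]]]'
python3 - <<'E'
from h import *
c=snap('wrist','w7.png')
s=manip.read_state(); print(s['eef_pos'],s['eef_rot'],s['wrist_force'],s['finger_gap'])
E
```

```text
clock: 8.7
eef_pos: [568.2, 80.0, 29.3]
eef_rot: [-3.142, -0.0, 3.028]
wrist_force: [-0.1, 1.4, -0.6]
finger_gap: 27.0
clock: 9.2
eef_pos: [568.0, 80.1, 24.7]
eef_rot: [-3.142, -0.001, 3.028]
wrist_force: [-3.7, 0.1, 5.6]
finger_gap: 26.9
[567.94323813  80.04115347  24.65616348] [-3.14148004e+00 -6.22605227e-04  3.02787902e+00] [-4.05755978 -0.20191952  5.35491229] 26.57029392720819
```

View pics/w7.png

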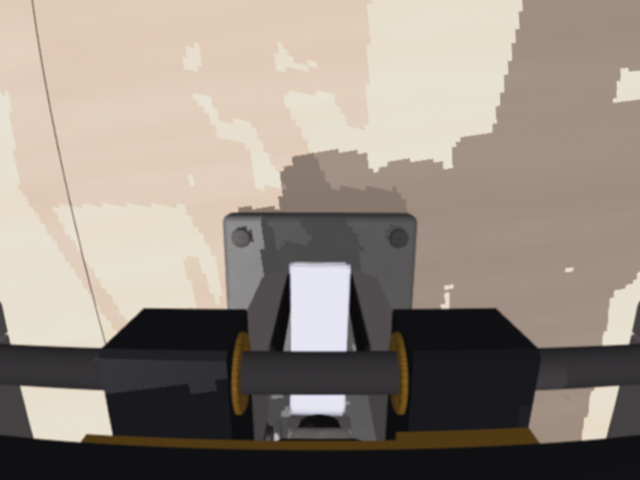

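```bash
python3 -m pendant '[[[0,0,0,0],[0,0,0,0],[0,0,0,0],[0,0,0,0]]]' 0.1; python3 -m pendant '[[[0,0,-1,0],[0,0,-2.5,0],[1.5,0,-3,0],[3.5,0,-3,0],[5,0,-3,0]]]'
python3 -m pendant '[[[0,0,0,0],[0,0,0,0],[0,0,0,0]]]'
python3 - <<'E'
from h import *
c=snap('wrist','w8.png')
s=manip.read_state(); print(s['eef_pos'],s['eef_rot'],s['wrist_force'],s['finger_gap'])
r=models.regions_of('wrist','slides'); print([(round(x['score'],2),np.round(x['point']).tolist(),int(x['pixels'].sum())) for x in r[:3]])
E
```

```text
clock: 9.65
eef_pos: [568.3, 80.0, 24.4]
eef_rot: [-3.142, -0.0, 3.028]
wrist_force: [-0.9, -0.7, -0.3]
finger_gap: 51.2
clock: 10.15
eef_pos: [518.2, 85.8, 55.9]
eef_rot: [3.141, 0.001, 3.028]
wrist_force: [-0.5, -0.5, -0.4]
finger_gap: 51.5
clock: 10.45
eef_pos: [519.6, 85.6, 55.0]
eef_rot: [3.141, 0.001, 3.028]
wrist_force: [0.3, -0.4, 0.7]
finger_gap: 51.6
[519.41075092  85.56858913  54.76030398] [3.14148138e+00 6.37889463e-04 3.02757441e+00] [ 0.22990614 -0.32679889 -0.0569064 ] 51.750083758136284
[(0.56, [318.0, 409.0], 3039)]
```

View pics/w8.png

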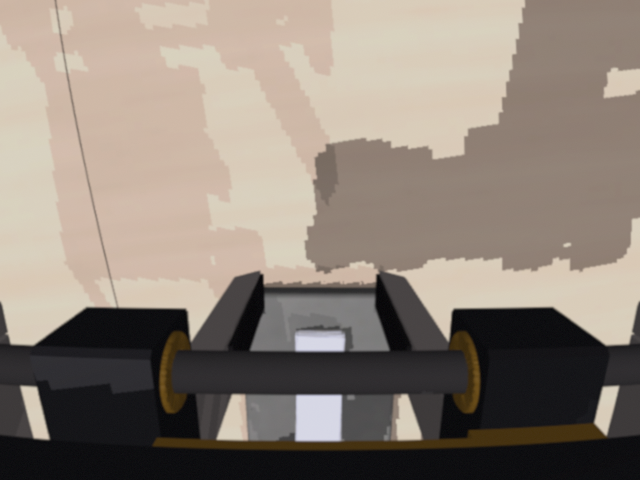

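The picture shows the slides on the bed, centred near column 320 with the near edge around row 332; the bed's front edge is at row 290.

```bash
python3 - <<'E'
from h import *
c=cams.camera('wrist'); s=manip.read_state(); f=c['frame'].astype(int)
print(list(enumerate(f[280:345,320,0].tolist(),280)))
R=Rn.from_euler('xyz',s['eef_rot']).as_matrix()
for uv,z in [((320,291),14),((320,330),14),((320,332),24),((320,335),24)]:
    p=onz(c,uv,z); print(uv,p.round(1),(R.T@(p-s['eef_pos'])).round(1))
print(f[337,285:360,0].tolist())
E
```

```text
[(280, 205), (281, 195), (282, 173), (283, 158), (284, 150), (285, 132), (286, 121), (287, 110), (288, 82), (289, 53), (290, 44), (291, 44), (292, 46), (293, 55), (294, 68), (295, 83), (296, 96), (297, 107), (298, 116), (299, 125), (300, 130), (301, 130), (302, 129), (303, 129), (304, 129), (305, 129), (306, 129), (307, 129), (308, 129), (309, 129), (310, 129), (311, 130), (312, 130), (313, 130), (314, 128), (315, 125), (316, 119), (317, 118), (318, 116), (319, 116), (320, 117), (321, 117), (322, 117), (323, 116), (324, 114), (325, 105), (326, 85), (327, 70), (328, 65), (329, 68), (330, 84), (331, 115), (332, 147), (333, 166), (334, 176), (335, 177), (336, 180), (337, 187), (338, 199), (339, 210), (340, 214), (341, 215), (342, 214), (343, 214), (344, 215)]
(320, 291) [530.   85.9  14. ] [-10.8   1.6  40.4]
(320, 330) [553.2  83.3  14. ] [-34.2   1.6  40.4]
(320, 332) [549.6  83.7  24. ] [-30.6   1.6  30.4]
(320, 335) [551.4  83.5  24. ] [-32.3   1.6  30.4]
[119, 122, 129, 131, 130, 126, 120, 118, 120, 138, 170, 191, 195, 197, 199, 199, 199, 198, 198, 198, 197, 197, 196, 196, 194, 193, 192, 190, 189, 189, 188, 188, 187, 188, 187, 187, 188, 188, 187, 186, 186, 186, 187, 190, 194, 195, 196, 196, 196, 196, 195, 196, 197, 197, 198, 197, 195, 191, 181, 155, 111, 83, 78, 78, 79, 78, 86, 103, 121, 127, 126, 127, 126, 126, 126]
```

```bash
python3 -m pendant '[[[0,0,0,0],[0,0,0,0],[0,0,0,0],[0,0,0,0],[0,0,0,0]]]' -1; python3 -m pendant '[[[0,0,1,0],[0,0,2,0],[0,0,3,0],[0,0,3,0],[0,0,3,0]]]'; python3 -m pendant '[[[-1,0,0,0],[-2,0,0,0],[-2.5,0,0,0],[-2.5,0,0,0],[-2.5,0,0,0]]]'
```

```text
clock: 11.1
eef_pos: [518.6, 85.7, 54.4]
eef_rot: [-3.142, -0.0, 3.028]
wrist_force: [0.1, 0.1, -0.2]
finger_gap: 15.4
clock: 11.6
eef_pos: [518.5, 85.6, 24.1]
eef_rot: [-3.141, -0.001, 3.028]
wrist_force: [0.4, 0.2, -0.3]
finger_gap: 0.7
clock: 12.1
eef_pos: [543.4, 82.8, 24.3]
eef_rot: [-3.142, -0.0, 3.028]
wrist_force: [-0.3, -0.8, 0.6]
finger_gap: 0.5
```

```bash
python3 -m pendant '[[[-0.2,0,0,0],[-0.4,0,0,0],[-0.5,0,0,0],[-0.6,0,0,0],[-0.6,0,0,0]]]';  python3 -m pendant '[[[-0.1,0,0,0],[-0.2,0,0,0],[-0.2,0,0,0]]]'; python3 - <<'E'
from h import *
c=snap('wrist','w9.png'); s=manip.read_state(); print(s['eef_pos'],s['wrist_force'])
E
```

```text
clock: 12.6
eef_pos: [549.6, 82.1, 24.5]
eef_rot: [3.142, 0.0, 3.028]
wrist_force: [-0.4, -0.4, -0.3]
finger_gap: 0.5
clock: 12.9
eef_pos: [551.1, 82.0, 24.4]
eef_rot: [-3.141, -0.001, 3.028]
wrist_force: [-3.6, 0.7, 2.8]
finger_gap: 0.2
[551.11278744  81.97649421  24.39911963] [-5.41004904  0.82172356  1.92737843]
```

View pics/w9.png

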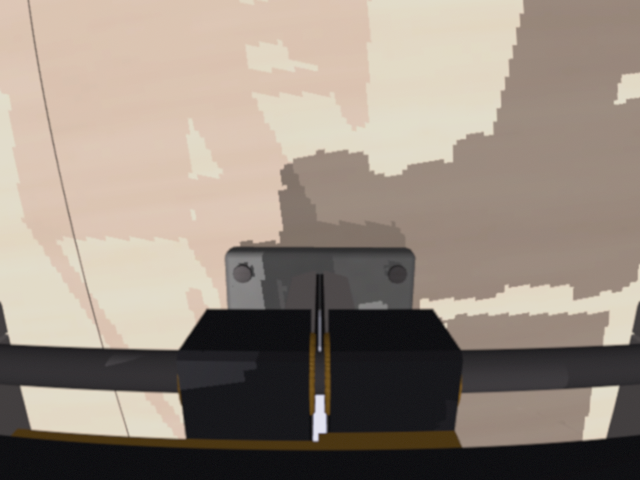

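```bash
python3 -m pendant '[[[-0.1,0,0,0],[-0.1,0,0,0],[-0.1,0,0,0]]]';python3 -m pendant '[[[-0.05,0,0,0],[-0.05,0,0,0],[-0.05,0,0,0]]]'
```

```text
clock: 13.25
eef_pos: [551.2, 81.9, 24.4]
eef_rot: [-3.141, -0.003, 3.028]
wrist_force: [-11.7, 1.6, 8.8]
finger_gap: 0.7
clock: 13.55
eef_pos: [551.3, 82.0, 24.3]
eef_rot: [-3.141, -0.004, 3.028]
wrist_force: [-15.5, 0.4, 10.8]
finger_gap: 0.4
```

```bash
python3 -m pendant '[[[0.5,0,0,0],[2,0,-1,0],[5,0,-4,0],[8,0,-8,0],[11,0,-13,0]]]';python3 -m pendant '[[[0,0,0,0],[0,0,0,0],[0,0,0,0]]]'; python3 - <<'E'
from h import *
c=snap('scene','s10.png'); w=snap('wrist','w10.png')
for uv in [(395,215),(450,255),(600,385),(520,395),(480,370),(395,272)]: print(uv,onz(c,uv,0).round())
print(manip.read_state()['joints'].round(3))
z=cv2.resize(c['frame'][210:320,220:420],(800,440),interpolation=cv2.INTER_CUBIC); cv2.imwrite('pics/s10z.png',z[:,:,::-1])
E
```

```text
clock: 14.05
eef_pos: [446.3, 93.7, 148.0]
eef_rot: [-3.141, -0.001, 3.028]
wrist_force: [0.4, 0.7, 1.2]
finger_gap: 0.2
clock: 14.35
eef_pos: [447.9, 93.6, 146.3]
eef_rot: [-3.141, -0.001, 3.028]
wrist_force: [0.2, 0.2, 0.3]
finger_gap: 0.5
(395, 215) [1069.  348.    0.]
(450, 255) [1047.   51.    0.]
(600, 385) [ 959. -492.    0.]
(520, 395) [ 802. -441.    0.]
(480, 370) [ 785. -355.    0.]
(395, 272) [855.  35.   0.]
[ 0.126  0.168  1.851 -0.     1.125 -1.331]
```

View pics/w10.png

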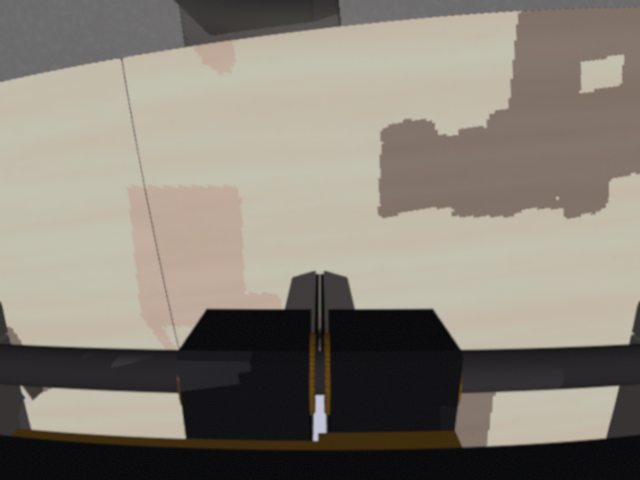

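View pics/s10z.png

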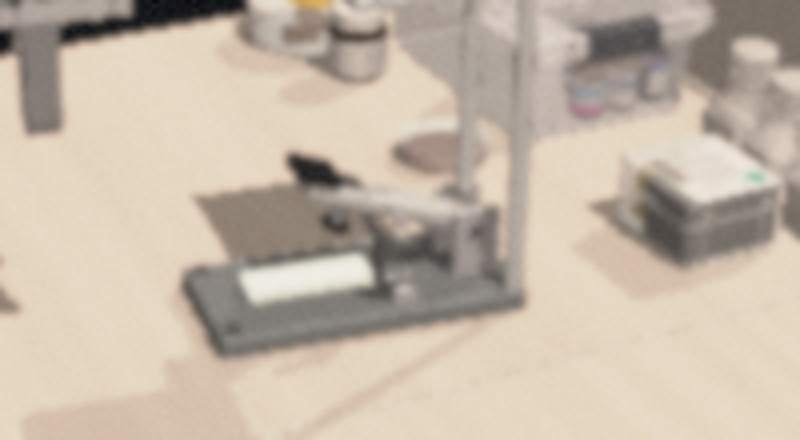

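The zoomed scene picture shows the slides lying along the bed's centre line, with the far end at the back stop (375,265 in the zoom) and the arm raised above them. The moves offer no tilt of their own, so I'll find out what the arm does when sent past its reach, high above the bench and along the press's direction.

```bash
python3 -m pendant '[[[-2,-2,-4,0],[-5,-4,-8,0],[-8,-6,-12,0],[-11,-8,-16,0],[-14,-10,-20,0]]]'; python3 -m pendant '[[[-4,-2,0,0],[-8,-3,0,0],[-12,-4,0,0],[-13,-4.4,0,0],[-13,-4.4,0,0]]]'; python3 -m pendant '[[[-4,0,0,0],[-8,0,0,0],[-12,0,0,0],[-16,0,0,0],[-20,0,0,0]]]';python3 - <<'E'
from h import *
print(manip.read_state()['joints'].round(3))
E
```

```text
clock: 14.95
eef_pos: [568.8, -16.1, 336.1]
eef_rot: [-3.142, -0.002, 3.027]
wrist_force: [0.3, 0.4, 0.9]
finger_gap: 0.4
clock: 15.45
eef_pos: [693.1, -74.3, 332.0]
eef_rot: [3.141, -0.005, 3.027]
wrist_force: [-0.9, 0.6, -0.3]
finger_gap: 0.6
clock: 15.95
eef_pos: [794.1, -85.2, 302.9]
eef_rot: [3.141, 0.029, 3.028]
wrist_force: [0.2, 0.2, 0.1]
finger_gap: 0.7
[-0.153  0.991  0.238  0.002  1.884 -1.61 ]
```

```bash
python3 -m pendant '[[[-5,0,0,0],[-10,0,0,0],[-15,0,0,0],[-20,0,0,0],[-25,0,0,0]]]';python3 - <<'E'
from h import *
s=manip.read_state(); print(s['joints'].round(3), Rn.from_euler('xyz',s['eef_rot']).as_matrix()[:,2].round(3))
E
```

```text
clock: 16.45
eef_pos: [820.7, -89.2, 260.6]
eef_rot: [3.141, 0.065, 3.028]
wrist_force: [-0.3, 0.1, 0.9]
finger_gap: 0.6
[-0.154  1.045  0.236  0.003  1.795 -1.61 ] [ 0.065 -0.007 -0.998]
```

```bash
python3 -m pendant '[[[0,0,0,0],[0,0,0,0]]]'; python3 -m pendant '[[[-5,0,-5,0],[-10,0,-10,0],[-15,0,-15,0],[-20,0,-20,0],[-25,0,-25,0]]]';python3 - <<'E'
from h import *
s=manip.read_state(); print(s['joints'].round(3), Rn.from_euler('xyz',s['eef_rot']).as_matrix()[:,2].round(3))
E
```

```text
clock: 16.65
eef_pos: [820.5, -89.2, 260.4]
eef_rot: [3.141, 0.065, 3.028]
wrist_force: [0.5, -0.2, 0.1]
finger_gap: 0.7
clock: 17.15
eef_pos: [798.3, -87.4, 334.0]
eef_rot: [3.141, 0.098, 3.028]
wrist_force: [-0.7, 0.4, -0.2]
finger_gap: 0.4
[-0.156  0.954  0.235  0.005  1.855 -1.612] [ 0.097 -0.011 -0.995]
```

The tilt persisted through the zero-shift call, and it leans the right way (back towards the robot), so I'll keep building it here in free air.

```bash
python3 -m pendant '[[[-40,0,-10,0],[-40,0,-10,0],[-40,0,-10,0],[-40,0,-10,0],[-40,0,-10,0]]]';python3 -m pendant '[[[-40,0,-40,0],[-40,0,-40,0],[-40,0,-40,0],[-40,0,-40,0],[-40,0,-40,0]]]';python3 - <<'E'
from h import *
s=manip.read_state(); print(s['joints'].round(3), Rn.from_euler('xyz',s['eef_rot']).as_matrix()[:,2].round(3))
E
```

```text
clock: 17.65
eef_pos: [814.1, -90.0, 318.1]
eef_rot: [3.141, 0.129, 3.028]
wrist_force: [0.5, -0.4, 0.7]
finger_gap: 0.3
clock: 18.15
eef_pos: [780.3, -86.7, 401.8]
eef_rot: [3.141, 0.164, 3.028]
wrist_force: [-0.1, -0.3, 0.1]
finger_gap: 0.2
[-0.16   0.868  0.235  0.009  1.875 -1.614] [ 0.162 -0.018 -0.987]
```

```bash
python3 -m pendant '[[[-40,0,0,0],[-40,0,0,0],[-40,0,0,0],[-40,0,0,0],[-40,0,0,0]]]';python3 -m pendant '[[[-40,0,-10,0],[-40,0,-10,0],[-40,0,-10,0],[-40,0,-10,0],[-40,0,-10,0]]]';python3 -m pendant '[[[-40,0,-20,0],[-40,0,-20,0],[-40,0,-20,0],[-40,0,-20,0],[-40,0,-20,0]]]';python3 - <<'E'
from h import *
s=manip.read_state(); print(s['joints'].round(3), Rn.from_euler('xyz',s['eef_rot']).as_matrix()[:,2].round(3))
E
```

```text
clock: 18.65
eef_pos: [818.7, -91.5, 346.1]
eef_rot: [3.141, 0.194, 3.028]
wrist_force: [-0.5, -0.1, -0.0]
finger_gap: 0.5
clock: 19.15
eef_pos: [828.0, -93.0, 348.0]
eef_rot: [3.141, 0.23, 3.028]
wrist_force: [0.5, -0.3, -0.2]
finger_gap: 0.7
clock: 19.65
eef_pos: [816.8, -92.0, 388.0]
eef_rot: [3.141, 0.264, 3.028]
wrist_force: [-0.8, -0.1, -0.5]
finger_gap: 0.6
[-0.161  0.893  0.235  0.013  1.749 -1.614] [ 0.26  -0.029 -0.965]
```

```bash
python3 -m pendant '[[[-40,0,-10,0],[-40,0,-10,0],[-40,0,-10,0],[-40,0,-10,0],[-40,0,-10,0]]]';python3 -m pendant '[[[-40,0,-20,0],[-40,0,-20,0],[-40,0,-20,0],[-40,0,-20,0],[-40,0,-20,0]]]';python3 -m pendant '[[[-40,0,-10,0],[-40,0,-10,0],[-40,0,-10,0],[-40,0,-10,0],[-40,0,-10,0]]]';python3 -m pendant '[[[-40,0,-20,0],[-40,0,-20,0],[-40,0,-20,0],[-40,0,-20,0],[-40,0,-20,0]]]';python3 -m pendant '[[[-40,0,-20,0],[-40,0,-20,0],[-40,0,-20,0],[-40,0,-20,0],[-40,0,-20,0]]]';python3 -m pendant '[[[-40,0,-20,0],[-40,0,-20,0],[-40,0,-20,0],[-40,0,-20,0],[-40,0,-20,0]]]';python3 - <<'E'
from h import *
s=manip.read_state(); print(s['joints'].round(3), Rn.from_euler('xyz',s['eef_rot']).as_matrix().round(3))
E
```

```text
clock: 20.15
eef_pos: [825.1, -93.3, 390.4]
eef_rot: [3.141, 0.297, 3.028]
wrist_force: [0.0, 0.4, 0.8]
finger_gap: 0.2
clock: 20.65
eef_pos: [810.2, -91.8, 433.4]
eef_rot: [3.141, 0.333, 3.028]
wrist_force: [-0.2, 0.5, 0.4]
finger_gap: 0.5
clock: 21.15
eef_pos: [817.1, -92.8, 438.3]
eef_rot: [3.14, 0.366, 3.027]
wrist_force: [0.4, 0.6, 1.0]
finger_gap: 0.3
clock: 21.65
eef_pos: [798.6, -90.9, 482.1]
eef_rot: [3.14, 0.401, 3.027]
wrist_force: [-0.1, -0.2, 0.1]
finger_gap: 0.5
clock: 22.15
eef_pos: [780.8, -89.0, 520.0]
eef_rot: [3.14, 0.435, 3.027]
wrist_force: [-0.5, 0.2, -0.6]
finger_gap: 0.3
clock: 22.65
eef_pos: [762.8, -87.0, 555.2]
eef_rot: [3.14, 0.469, 3.027]
wrist_force: [-0.7, 0.0, 1.1]
finger_gap: 0.5
[-0.17   0.683  0.236  0.027  1.755 -1.616] [[-0.886  0.113  0.449]
 [ 0.102  0.994 -0.05 ]
 [-0.452  0.001 -0.892]]
```

```bash
python3 -m pendant '[[[-40,0,-20,0],[-40,0,-20,0],[-40,0,-20,0],[-40,0,-20,0],[-40,0,-20,0]]]'; cat > go.py <<'E'
from h import *
import sys
O=np.array([622,74,0.]); y=-0.114
P=Rn.from_euler('z',y).as_matrix()
s=manip.read_state(); R=Rn.from_euler('xyz',s['eef_rot']).as_matrix(); t=s['eef_pos']
def rel(w): return (R.T@(np.array(w)-t)/10).round(2)
C=t+R@[8,0,8]; print('TCP',t.round(1),'C press',(P.T@(C-O)).round(1),'tip',(P.T@(t+R@[0,0,8]-O)).round(1),'F',s['wrist_force'].round(1))
for k in range(1,len(sys.argv)):
    c=np.array(eval(sys.argv[k]),float); w=O+P@c-R@[8,0,8]; print(sys.argv[k],'TCP',w.round(1),'tool cm',rel(w))
E
python3 go.py "(-130,0,250)" "(-110,0,140)" "(-50,0,112)" "(-24,0,104)"
```

```text
clock: 23.15
eef_pos: [744.7, -85.1, 587.7]
eef_rot: [3.14, 0.502, 3.027]
wrist_force: [0.1, -0.0, 0.3]
finger_gap: 0.3
TCP [744.7 -85.1 587.7] C press [ 136.9 -144.1  576.8] tip [ 143.9 -144.1  580.7] F [ 0.1 -0.   0.3]
(-130,0,250) TCP [496.   88.4 260.9] tool cm [39.13 14.38 15.81]
(-110,0,140) TCP [515.9  86.1 150.9] tool cm [42.68 14.37 26.41]
(-50,0,112) TCP [575.5  79.3 122.9] tool cm [38.77 14.36 31.76]
(-24,0,104) TCP [601.3  76.4 114.9] tool cm [36.87 14.36 33.71]
```

```bash
python3 -m pendant '[[[4,1.4,1.6,0],[8,2.9,3.2,0],[12,4.3,4.8,0],[16,5.8,6.4,0],[20,7.2,8,0]]]'; python3 -m pendant '[[[4,1.4,1.6,0],[8,2.9,3.2,0],[12,4.3,4.8,0],[16,5.8,6.4,0],[19,7.2,7.8,0]]]'; python3 -m pendant '[[[0,0,0,0],[0,0,0,0],[0,0,0,0]]]'; python3 go.py "(-130,0,250)" "(-110,0,140)" "(-50,0,112)" "(-24,0,104)"
```

```text
clock: 23.65
eef_pos: [655.2, -22.8, 469.8]
eef_rot: [3.14, 0.503, 3.027]
wrist_force: [1.4, 0.7, 1.3]
finger_gap: 0.6
clock: 24.15
eef_pos: [534.5, 63.8, 309.4]
eef_rot: [3.14, 0.502, 3.027]
wrist_force: [1.3, 1.0, -0.0]
finger_gap: 1.0
clock: 24.45
eef_pos: [537.4, 62.8, 312.5]
eef_rot: [3.14, 0.504, 3.027]
wrist_force: [-0.4, -0.1, 0.2]
finger_gap: 0.6
TCP [537.4  62.8 312.5] C press [-86.  -20.7 301.6] tip [-79.  -20.7 305.5] F [-0.4 -0.1  0.2]
(-130,0,250) TCP [496.   88.4 260.9] tool cm [6.35 2.06 2.39]
(-110,0,140) TCP [515.8  86.1 150.9] tool cm [ 9.91  2.04 12.99]
(-50,0,112) TCP [575.4  79.3 122.9] tool cm [ 6.01  2.04 18.34]
(-24,0,104) TCP [601.3  76.4 114.9] tool cm [ 4.12  2.04 20.3 ]
```

```bash
python3 -m pendant '[[[2.5,0.7,2.6,0],[5,1.4,5.2,0],[7.5,2,8,0],[10,2.04,11,0],[10,2.04,13,0]]]'; python3 -m pendant '[[[0,0,0,0],[0,0,0,0],[0,0,0,0]]]'; python3 go.py  "(-50,0,112)" "(-24,0,104)"; python3 - <<'E'
from h import *
snap('wrist','w11.png'); d=snap('scene','s11.png'); e=snap('side','d11.png')
a=cv2.resize(d['frame'][160:310,220:420],(400,300)); b=cv2.resize(e['frame'][200:350,230:430],(400,300)); cv2.imwrite('pics/z11.png',np.hstack([a,b])[:,:,::-1])
E
```

```text
clock: 24.95
eef_pos: [512.9, 86.2, 146.7]
eef_rot: [3.141, 0.5, 3.027]
wrist_force: [0.5, 0.1, 0.4]
finger_gap: 0.8
clock: 25.25
eef_pos: [514.8, 86.4, 150.7]
eef_rot: [3.14, 0.505, 3.026]
wrist_force: [-0.5, -0.2, -0.3]
finger_gap: 0.7
TCP [514.8  86.4 150.7] C press [-1.111e+02  1.000e-01  1.398e+02] tip [-1.041e+02  1.000e-01  1.437e+02] F [-0.5 -0.2 -0.3]
(-50,0,112) TCP [575.4  79.3 122.9] tool cm [-4.   -0.02  5.39]
(-24,0,104) TCP [601.3  76.4 114.9] tool cm [-5.89 -0.02  7.35]
```

View pics/z11.png

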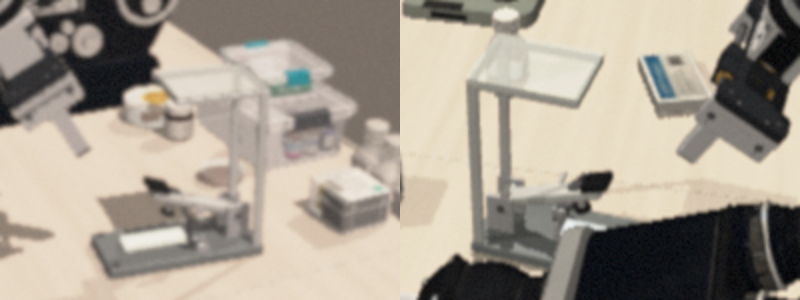

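View pics/w11.png

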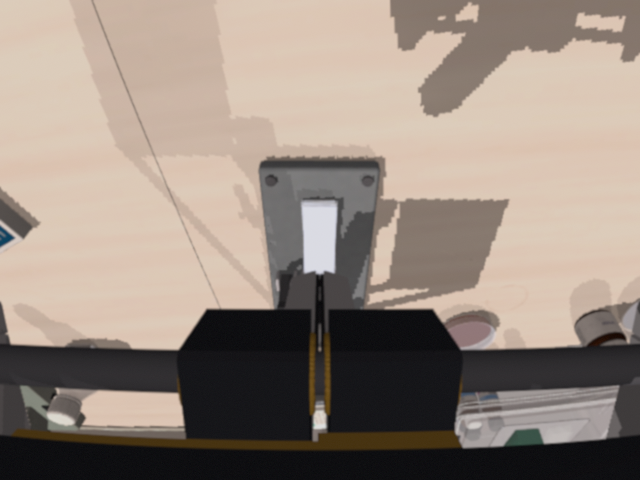

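The pictures show the tool leaning back in front of the press at the right height. The slides sit on the bed (columns 302 to 337) between the bed edges (261 to 380), and the guard is well clear.

```bash
python3 - <<'E'
from h import *
c=cams.camera('wrist'); f=c['frame'].astype(int); print(f[155:212,320,0].tolist())
p=onz(c,(320,164),14); q=onz(c,(320,200),24);q2=onz(c,(320,201),14); print(p,q,q2,np.linalg.norm(p-q2))
E
python3 -m pendant '[[[-1.4,0,1.8,0],[-2.7,0,3.6,0],[-4,0,5.4,0],[-5,0,6.4,0],[-5.9,0,7.3,0]]]'; python3 -m pendant '[[[0,0,0,0],[0,0,0,0],[0,0,0,0]]]'; python3 go.py  "(-24,0,97)" "(-24,0,85)" "(-24,0,70)" "(-24,0,58)" "(-24,0,55)"; python3 - <<'E'
from h import *
d=snap('scene','s12.png'); e=snap('side','d12.png')
a=cv2.resize(d['frame'][160:310,220:420],(400,300)); b=cv2.resize(e['frame'][200:350,230:430],(400,300)); cv2.imwrite('pics/z12.png',np.hstack([a,b])[:,:,::-1])
E
```

```text
[198, 193, 183, 165, 139, 113, 90, 69, 60, 58, 58, 59, 64, 74, 86, 99, 108, 115, 119, 121, 120, 122, 121, 122, 122, 121, 122, 121, 121, 121, 121, 122, 120, 119, 116, 112, 111, 110, 109, 110, 111, 110, 105, 95, 80, 92, 129, 162, 180, 190, 193, 195, 203, 213, 218, 218, 218]
[527.77664264  86.98875486  14.        ] [552.39253506  84.17692212  24.        ] [560.67273228  83.27772893  14.        ] 33.10474931249751
clock: 25.95
eef_pos: [601.0, 76.6, 113.4]
eef_rot: [3.14, 0.502, 3.027]
wrist_force: [-0.7, 0.2, -0.0]
finger_gap: 0.3
clock: 26.25
eef_pos: [599.8, 76.8, 113.8]
eef_rot: [3.14, 0.503, 3.027]
wrist_force: [0.6, -1.0, -0.5]
finger_gap: 0.3
TCP [599.8  76.8 113.8] C press [-25.5   0.3 102.9] tip [-18.5   0.3 106.8] F [ 0.6 -1.  -0.5]
(-24,0,97) TCP [601.3  76.4 107.9] tool cm [ 0.15 -0.03  0.59]
(-24,0,85) TCP [601.3  76.4  95.9] tool cm [ 0.73 -0.03  1.64]
(-24,0,70) TCP [601.3  76.4  80.9] tool cm [ 1.45 -0.04  2.96]
(-24,0,58) TCP [601.3  76.4  68.9] tool cm [ 2.03 -0.04  4.01]
(-24,0,55) TCP [601.3  76.4  65.9] tool cm [ 2.18 -0.04  4.27]
```

View pics/z12.png

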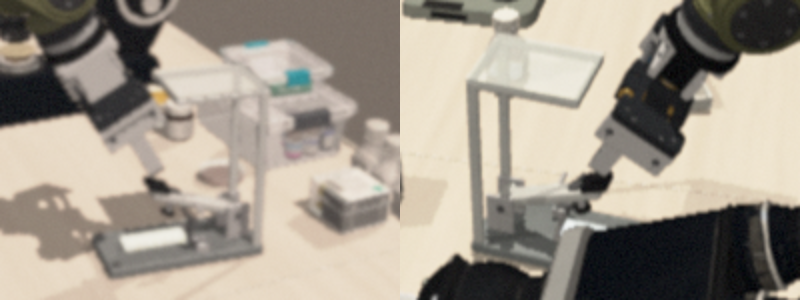

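The fingertips are right over the pad and the gripper body is in front of the guard. Now the press down.

```bash
python3 -m pendant '[[[0.15,0,0.6,0],[0.4,0,1.1,0],[0.7,0,1.6,0],[0.95,0,2.1,0],[0.95,0,2.1,0]]]'; python3 go.py  "(-24,0,70)" "(-24,0,58)" "(-24,0,55)"
```

```text
clock: 26.85
eef_pos: [601.8, 76.5, 89.5]
eef_rot: [3.14, 0.502, 3.027]
wrist_force: [-0.1, 0.4, 3.0]
finger_gap: 0.4
TCP [601.8  76.5  89.5] C press [-23.5   0.2  78.7] tip [-16.5   0.2  82.5] F [-0.1  0.4  3. ]
(-24,0,70) TCP [601.3  76.4  80.9] tool cm [ 0.46 -0.02  0.74]
(-24,0,58) TCP [601.3  76.4  68.9] tool cm [ 1.03 -0.03  1.79]
(-24,0,55) TCP [601.3  76.4  65.9] tool cm [ 1.18 -0.03  2.05]
```

```bash
python3 -m pendant '[[[0.25,0,0.4,0],[0.5,0,0.8,0],[0.75,0,1.3,0],[0.93,0,1.6,0],[0.93,0,1.6,0]]]'; python3 go.py  "(-24,0,58)" "(-24,0,56)" "(-24,0,54)" "(-24,0,53)"
```

```text
clock: 27.35
eef_pos: [601.4, 76.7, 71.6]
eef_rot: [3.14, 0.502, 3.027]
wrist_force: [-2.5, 0.6, 2.7]
finger_gap: 0.5
TCP [601.4  76.7  71.6] C press [-23.9   0.3  60.7] tip [-16.9   0.3  64.6] F [-2.5  0.6  2.7]
(-24,0,58) TCP [601.3  76.4  68.9] tool cm [ 0.14 -0.03  0.23]
(-24,0,56) TCP [601.3  76.4  66.9] tool cm [ 0.23 -0.03  0.41]
(-24,0,54) TCP [601.3  76.4  64.9] tool cm [ 0.33 -0.03  0.59]
(-24,0,53) TCP [601.3  76.4  63.9] tool cm [ 0.38 -0.03  0.67]
```

```bash
python3 -m pendant '[[[0.14,0,0.23,0],[0.23,0,0.41,0],[0.28,0,0.5,0],[0.28,0,0.5,0]]]'; python3 -m pendant '[[[0.05,0,0.09,0],[0.1,0,0.18,0],[0.1,0,0.18,0]]]'; python3 go.py
```

```text
clock: 27.75
eef_pos: [601.2, 76.7, 66.2]
eef_rot: [3.14, 0.502, 3.027]
wrist_force: [-6.8, 0.9, 8.3]
finger_gap: 0.4
clock: 28.05
eef_pos: [601.2, 76.7, 64.2]
eef_rot: [3.14, 0.502, 3.027]
wrist_force: [-8.2, 1.4, 8.6]
finger_gap: 0.2
TCP [601.2  76.7  64.2] C press [-24.1   0.3  53.4] tip [-17.1   0.3  57.2] F [-8.2  1.4  8.6]
```

```bash
python3 -m pendant '[[[0.05,0,0.09,0],[0.05,0,0.09,0],[0.05,0,0.09,0]]]';python3 -m pendant '[[[0.05,0,0.09,0],[0.05,0,0.09,0],[0.05,0,0.09,0]]]'; python3 - <<'E'
from h import *
d=snap('scene','s13.png'); e=snap('side','d13.png')
a=cv2.resize(d['frame'][220:310,260:380],(400,300),interpolation=cv2.INTER_CUBIC); b=cv2.resize(e['frame'][260:350,250:370],(400,300),interpolation=cv2.INTER_CUBIC); cv2.imwrite('pics/z13.png',np.hstack([a,b])[:,:,::-1])
E
```

```text
clock: 28.35
eef_pos: [601.3, 76.7, 63.5]
eef_rot: [3.14, 0.502, 3.027]
wrist_force: [-8.6, 0.6, 10.6]
finger_gap: 0.7
clock: 28.65
eef_pos: [601.4, 76.8, 63.0]
eef_rot: [3.14, 0.503, 3.027]
wrist_force: [-13.6, 1.6, 17.2]
finger_gap: 0.6
```

View pics/z13.png

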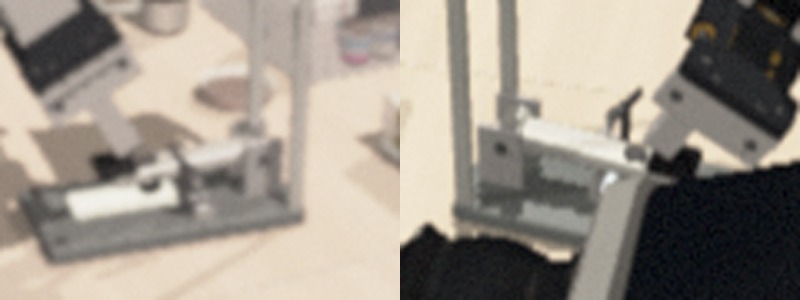

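The arm is level, the foot is on the slides, and the force is rising stiffly at the end of travel. Now I'll let go and back off.

```bash
python3 -m pendant '[[[-0.2,0,-0.3,0],[-0.4,0,-0.7,0],[-0.4,0,-1.5,0],[-0.4,0,-3,0],[-0.4,0,-5,0]]]'; python3 -m pendant '[[[0,0,-2,0],[0,0,-5,0],[0,0,-8,0],[0,0,-8,0],[0,0,-8,0]]]'; python3 - <<'E'
from h import *
w=snap('wrist','w14.png'); d=snap('scene','s14.png'); e=snap('side','d14.png')
a=cv2.resize(d['frame'][220:310,260:380],(400,300),interpolation=cv2.INTER_CUBIC); b=cv2.resize(e['frame'][260:350,250:370],(400,300),interpolation=cv2.INTER_CUBIC); cv2.imwrite('pics/z14.png',np.hstack([a,b])[:,:,::-1])
E
```

```text
clock: 29.25
eef_pos: [580.1, 78.8, 107.4]
eef_rot: [3.141, 0.5, 3.027]
wrist_force: [0.1, 0.1, 0.3]
finger_gap: 0.2
clock: 29.75
eef_pos: [542.6, 83.2, 178.1]
eef_rot: [3.14, 0.503, 3.027]
wrist_force: [-0.6, -0.5, -0.1]
finger_gap: 0.5
```

View pics/z14.png

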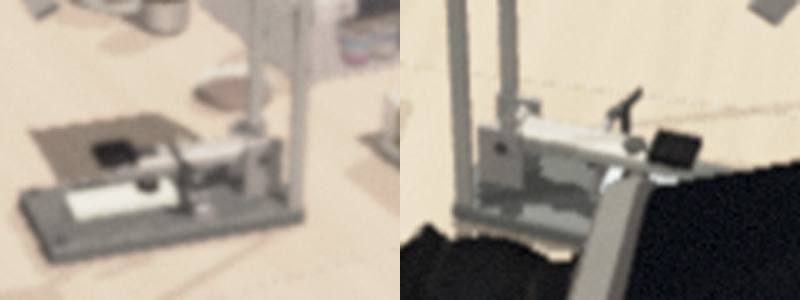

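View pics/w14.png

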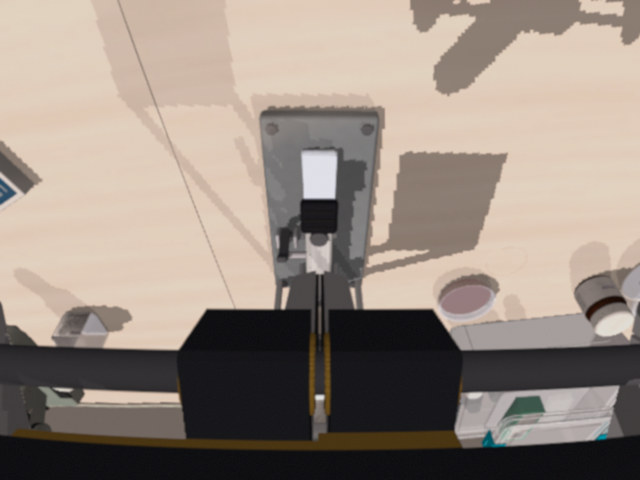

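The arm has stayed down: the pad is at (319,216) in the wrist picture, level, with the slides clamped beneath and centred. One last check is whether they are still against the stop.

```bash
python3 - <<'E'
from h import *
c=cams.camera('wrist'); f=c['frame'].astype(int); print(list(zip(range(105,165),f[105:165,320,0].tolist())))
print('cols',f[170,255:385,0].tolist()[::2])
O=np.array([622,74,0.]); P=Rn.from_euler('z',-0.114).as_matrix()
def pr(p): return proj(c,[O+P@np.array(p,float)])[0].round(1)
for n,p in [('front top edge',(-90,0,14)),('slide near bottom',(-63,0,14)),('slide near top',(-63,0,24)),('L',(-63,14,24)),('R',(-63,-14,24)),('hole',(-90,45,14)),('',(-90,-45,14))]: print(n,pr(p))
E
```

```text
[(105, 198), (106, 183), (107, 166), (108, 152), (109, 140), (110, 127), (111, 114), (112, 101), (113, 94), (114, 93), (115, 95), (116, 98), (117, 106), (118, 114), (119, 123), (120, 129), (121, 134), (122, 136), (123, 136), (124, 136), (125, 135), (126, 134), (127, 134), (128, 133), (129, 133), (130, 133), (131, 132), (132, 132), (133, 132), (134, 131), (135, 130), (136, 130), (137, 130), (138, 128), (139, 124), (140, 119), (141, 118), (142, 117), (143, 116), (144, 117), (145, 116), (146, 117), (147, 112), (148, 106), (149, 92), (150, 86), (151, 112), (152, 149), (153, 177), (154, 194), (155, 202), (156, 208), (157, 217), (158, 222), (159, 223), (160, 223), (161, 223), (162, 223), (163, 223), (164, 223)]
cols [203, 203, 203, 203, 187, 122, 130, 126, 117, 118, 118, 118, 118, 119, 119, 118, 117, 117, 118, 119, 118, 117, 117, 128, 198, 223, 223, 223, 223, 223, 223, 223, 223, 223, 223, 223, 223, 223, 223, 223, 216, 127, 73, 77, 76, 76, 76, 75, 75, 75, 76, 75, 75, 76, 77, 84, 106, 127, 122, 102, 122, 140, 155, 197, 224]
front top edge [317.5 118.3]
slide near bottom [317.6 150.7]
slide near top [317.5 157.3]
L [336.  157.3]
R [299.1 157.3]
hole [378.6 118.6]
 [256.4 118.6]
```

The slides' near edge is observed at rows 150 to 151 and was predicted at 150.7 for slides touching the stop. The bed's front edge also matches, so I'm handing in.

```bash
python3 - <<'E'
from h import *
s=manip.read_state(); print(s['clock'],s['wrist_force']); print(manip.sign_off())
E
```

```text
29.95 [ 0.07563355  0.59258799 -0.06819875]
the job is handed in; nothing more can be done
None
```

The slides are on the press bed, clamped under the arm, and the job was handed in at about 30 s of the 58 s allowed.

**Placing:** I gripped the slides by their front end, laid them lengthwise on the bed and let go. I then pushed them in with shut fingers until the back stop resisted, at about 15 N.

**Tilting the tool:** The move commands have no way to lean the tool. I drove the arm past its reach, high above the bench, until the tool leaned back about 29°, and checked that the lean stayed.

**Pressing:** I came in from the front and pressed the pad down to the end of its travel, where the force rose to about 17 N. Then I backed off.

**Last checks:**
- **Arm:** it stays down and level with the tool well clear and no force on the wrist.
- **Slides:** they lie centred on the bed to within about 1 mm. Their front edge is within a pixel of where it should be when they touch the stop.
- **Bystanders:** no move went near the flask, dish or tissue pack. I did not measure their positions again.

**Disagreements:**
- **Wrist camera:** it read about 2 mm off from the robot's own position, so I allowed for that and used the contact with the stop as the final reference.
- **Earlier edge check:** a rough camera reading before pressing put the slides' front edge 33 mm from the bed's front edge. Reading the edges again gave about 28 mm, against 27 mm expected.

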